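# Nip up the lug nut in the stand's pocket

## Task

Use the lug wrench from the rubber mat to tighten the brass nut in the pocket of the stirrer-stand foot, clockwise seen from above; the ribs leave room only for short swings, so lift and reseat the wrench between strokes and do not strike the ribs hard or touch the foot with the fingers. Bring the nut up against its shoulder to about 1.3 N m (about 10 N at the white line on the handle) and hold that for half a second; 2 N m is too much. Then lay the wrench flat back on the mat, leaving the nut tight and the other things alone.

Things in the scene. Friction and masses are not known exactly. Their poses are not given: they have to be found in the camera images.
- base: grey cast foot of a stirrer stand, 170 x 150 x 16 mm, fixed, with a 25 mm steel column 82 mm behind the nut, 250 mm tall. Origin on the work surface under the nut's axis; +x points from the nut to the column, so the pocket opens to -x; z up. Turned at most 17 degrees from the world axes.
- seat (a point): centre of the steel collar (49 mm across) round the foot of the nut, on the nut's axis, 36 mm above the work surface; the seated wrench's underside rests here
- guards: the grey pocket walls round the nut, one piece with the foot, same origin and axes as base; tops 76 mm above the work surface. Two ribs, from 37 to 87 mm from the nut's axis, stop the handle when it stands 45 degrees to either side of the foot's -x direction. A wall 34 mm behind the axis and side walls 53 mm to each side close the rest.
- nut (a joint): angle of the brass nut in rad, growing as it is tightened (clockwise from above); 0 = against its shoulder, where it stops hard. Starts 2.36 to 2.88 rad short (three strokes). It stays where it is left; running it takes about 0.2 N m. At 0 one of its six lugs points 11 degrees clockwise (from above) from the foot's +x axis; the lugs, 60 degrees apart, turn with it.
- stud (a joint): elastic twist of the stud that carries the nut, in rad, positive when tightening; springs back: 30 N m per rad, so 1.3 N m reads 0.043 and 2 N m reads 0.067
- wrench: steel lug wrench with blue grip, 14 mm thick all over, 0.18 to 0.29 kg, balancing 109 mm from the ring. Origin at the centre of its ring on the underside; z up; the handle, 18 mm wide, runs along -x to 192 mm from the origin. Ring 57 mm outside, with six inward teeth, 5 mm wide, ending 15 mm from the centre, at 30, 90, 150.. degrees from its x axis.
- mat: black rubber mat, 270 x 130 x 4 mm, fixed, origin at the centre of its underside, long side along its x axis; the wrench starts lying on it
- cream_jar: small white jar with grey lid, 51 mm across, 40 mm tall, bystander, origin under its centre
- amber_60: small amber bottle with white cap, 37 mm across, 75 mm tall, bystander, origin under its centre
- marker_1: grey felt marker with black cap, 140 mm long, bystander, lying, origin under its centre
- nut_tip (a point): top of the brass nut on its axis, 62 mm above the work surface; its x axis points along a lug. The nut is a 26 mm round body on the collar, which from 13 mm up tapers to 17 mm across at 26 mm (the stud's end stands 2 mm higher); round its foot are six square lugs 60 degrees apart, 12 mm tall, 5.5 mm wide, reaching 19 mm from the axis.
- white_line (a point): white line across the wrench's handle where to hold it, 125 mm from the ring's centre, at mid thickness. The ring drops over the nut when the wrench's x axis points along a lug (any of the six), with about 12 degrees of play to either side and 2 mm all round. Lifted 13 to 19 mm off the collar it is free of the lugs but still round the nut's body.
Mind the look-alikes: they are no part of the job. Of the things that look like the wrench, the smaller one is meant.

How it is judged:
On the way, in this order (a step that is already met when the one before it is completed fails the run):
1. the wrench is seated over the nut's lugs, its ring down on the collar (horizontal distance between wrench and seat below 0.005 m and z of wrench in the frame of base below 0.041 m), for 0.1 s.
2. the nut is on its shoulder and held at 0.8 N m or more with the wrench (value of joint nut above -0.08 rad and value of joint stud above 0.0267 rad and horizontal distance between wrench and seat below 0.006 m), for 0.2 s.
At the end, for the whole second after the job is handed in: The nut is within 0.08 rad of its shoulder, and the wrench lies flat (within 0.1 rad) and still on the mat: its ring centre -55 to +170 mm along the mat's x axis and within 90 mm of its centre line, underside less than 12 mm above the work surface (value of joint nut above -0.08 rad and x of wrench in the frame of mat between -0.055 and 0.17 m and y of wrench in the frame of mat between -0.09 and 0.09 m and height (world z) of wrench below 0.012 m and angle between wrench's own z axis and vertical below 0.1 rad and linear speed of wrench below 0.02 m/s); the robot touches nothing.
It fails at once if the nut is overtightened (more than 2 N m) (value of joint stud above 0.067 rad).
It fails at once if the wrench strikes the pocket walls with more than 20 N (contact force between wrench and guards above 20 N).
It fails at once if the fingers touch the foot or the nut (contact force between the fingers and base above 2 N).
It fails at once if a bystander is moved (distance of any of cream_jar, amber_60, marker_1 from where it was at the start of the episode above 0.02 m).
It also fails if it takes over 72 s, if anything falls off the work surface, if the arm or the gripper's body presses on something with over 40 N, if the wrist force passes 120 N, or if a joint passes its speed limit or range.

## Robot

A 7-joint arm with a two-finger parallel gripper is mounted at the origin on a cart in front of the work surface, level with it; the furniture and walls round the work are solid. World frame = base frame: x ahead of the robot, y to its left, z up, the work surface at z = 0. Lengths are in m, angles in rad, forces in N, time in s.
With the tool pointing down it reaches from about 0.425 to 0.925 m from the base axis. Payload 6.8 kg.
Tool frame: the origin (TCP) lies on the front face of the gripper's body, between the roots of the fingers; the fingertips stand 73 mm ahead of it and the grasp point (between the pads) lies 54 mm ahead of it (env.nose_length is the distance from the TCP to the fingertips, in m); z points along the fingers, y is the direction in which the jaws open and shut (so a half turn about z gives the same grasp; the last joint's range is limited). The gripper opens to 85 mm and grips with 20 to 120 N. Pads are 22 mm wide; open, the fingers measure 114 mm over their backs; the gripper's body (76 mm by 85 mm) begins 54 mm behind the grasp point. The pads swing forward as they close: fully open they stand 13 mm farther back than shut.
Start: joints at [-1.401, 0.477, 0.022, 1.555, -0.011, 1.109, -0.083], TCP at [0.185, 0.649, 0.304] pointing down, gripper open.
Joint ranges: [-2.96, 2.96], [-0.34, 2.1], [-1.41, 1.46], [0.24, 2.44], [-1.37, 4.51], [0.17, 1.92], [-2.96, 2.96]. Speed limits (rad/s): [2.39, 2.39, 3.14, 3.14, 3.14, 3.14, 3.14].

## Interface

Orientations are given as a unit quaternion [w, x, y, z].
In Python, from cell import env, kin, camera, calibration, job gives the robot as it stands. The module is installed in compiled form; this text tells all that it offers. Calls block until the motion is done:
- env.reach(position, orientation): joint-space move of the TCP to a pose.
- env.movel(position, velocity=0.15, rot=None, stop_force=None): straight line of the TCP; rot=None keeps the orientation; velocity is the mean speed in m/s. With stop_force (N) it stops when the force on the tool has changed by that much, and returns True; else False.
- env.goto_joints(angles): joint-space move.
- env.grip(opening, f_grip=None): finger opening in m; f_grip is the grip in N (None keeps the last); returns when the fingers have stopped.
- env.dwell(seconds).
- kin.inverse_kinematics(position, orientation): joint angles nearest the present ones, or None.
- env.get_state(): the state.
- camera(name): name is "side" or "top" or "wrist"; returns (picture, depth): 420x560x3 uint8, blue, green, red; 420x560 float32, m along the optical axis (not along the pixel's ray), 0 where there is no reading.
- calibration(name): a dict with "fx", "fy", "cx", "cy" (pixels), "rvec" (rotation vector, rad) and "tvec" (3), from world to camera coordinates, as OpenCV has them. Camera axes: x right, y down, z forward; pixel columns grow to the right and rows downward; lengths in m; the calibration is good to about 2 mm. A picture is of the moment at which its call begins: read the wrist's pose just before it. calibration takes no time and is no camera call; for the wrist camera it gives the pose at the moment of the call.
A pose or a line that the arm cannot do raises env.PlanningError and nothing moves.
- job.job_done(): hands the job in, once; it reports no verdict.
The state is a dict: "time": time; "qpos": joint angles; "joint_velocities": joint speeds; "joint_torque": joint torques, N m; "tcp_pos": TCP position; "orientation": TCP orientation; "force": force on the tool from outside, world axes, zero at the start; "torque": the same for the moment, N m; "opening": finger opening in m.
Only numpy, scipy, OpenCV 4.12 (cv2) and the standard library are available. Lean on these libraries where they do the work, as an engineer would, in place of code of your own. Each camera call takes 0.05 s, during which the arm holds its last target. There are 200 camera calls.

## Working session

There is one attempt and no reset: what is moved stays moved. The work goes in short steps, each a Python script; the robot and the scene stay as the last script left them, time stands still between calls to the robot, and variables do not carry over. Pictures are saved under pics/ and viewed, about 8 in all and at most 12, crops included, and the job is handed in when it is done.

```bash
mkdir -p pics; python3 - <<'E'
from cell import env,kin,camera,calibration,job
import cv2,numpy as np
for n in ("top","side"):
    p,d=camera(n); cv2.imwrite(f"pics/{n}0.png",p); np.save(f"pics/{n}0.npy",d); c=calibration(n); print(n,{k:np.round(v,3).tolist() for k,v in c.items()})
s=env.get_state(); print(s["time"],s["tcp_pos"],s["orientation"],s["force"],s["opening"])
E
```

```text
top {'fx': 507.096, 'fy': 507.096, 'cx': 281.155, 'cy': 208.577, 'rvec': [2.201, -2.155, 0.09], 'tvec': [-0.041, 0.552, 1.591]}
side {'fx': 542.7, 'fy': 542.7, 'cx': 278.399, 'cy': 205.135, 'rvec': [0.123, -2.715, 1.525], 'tvec': [0.523, 0.123, 1.63]}
0.1 [0.18499341 0.64872747 0.3030144 ] [-5.14920672e-05  1.38424187e-01  9.90372687e-01 -8.26638410e-04] [ 0.13983912 -0.06245849  0.17211   ] 0.08534988880711415
```

View pics/top0.png

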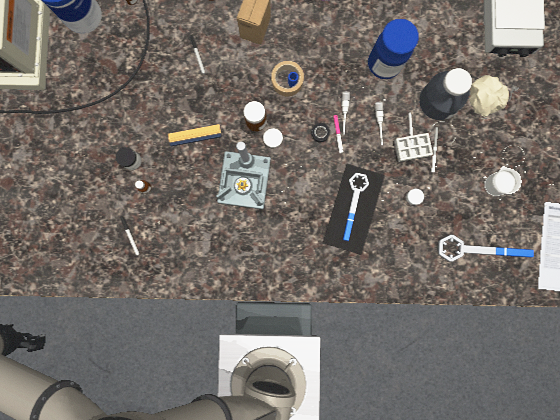

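View pics/side0.png

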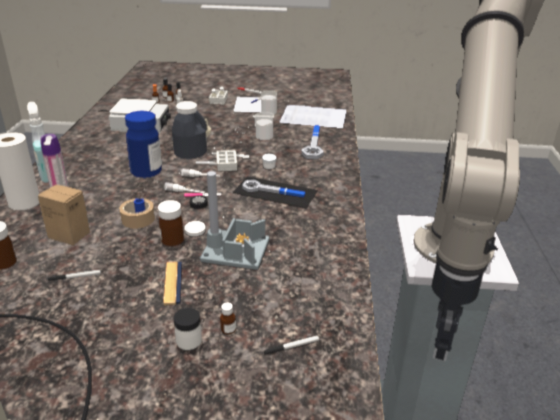

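Side and top views show two candidates for the wrench. One is on the black mat, top pixel (353,207), with its ring at (359,182). The other is longer and lies on the bare counter at top pixel (487,250), with its ring at (451,248). The one on the mat is smaller, and the task says the wrench is on the mat, so I choose that one. The foot with the nut is at top (243,184). I'll check with wrist close-ups from above.

```bash
cat > h.py <<'E'
from cell import env,kin,camera,calibration,job
import cv2,numpy as np
from scipy.spatial.transform import Rotation as R
def cam(n):
    c=calibration(n); K=np.array([[c["fx"],0,c["cx"]],[0,c["fy"],c["cy"]],[0,0,1]]); 
    return K,cv2.Rodrigues(np.array(c["rvec"],float))[0],np.array(c["tvec"],float).ravel()
def ray(n,u,v,z,C=None):
    "pixel -> world point on plane z"
    K,r,t=C or cam(n); o=-r.T@t; d=r.T@np.linalg.inv(K)@[u,v,1.]; return o+d*(z-o[2])/d[2]
def proj(n,p,C=None):
    K,r,t=C or cam(n); q=K@(r@np.asarray(p,float)+t); return q[:2]/q[2]
def cloud(d,C):
    K,r,t=C; v,u=np.mgrid[:d.shape[0],:d.shape[1]]
    P=np.stack([(u-K[0,2])/K[0,0]*d,(v-K[1,2])/K[1,1]*d,d],-1); return (P-t)@r
def down(yaw):
    "tool pointing down, jaw (y) axis at world angle yaw"
    y=np.array([np.cos(yaw),np.sin(yaw),0]); z=np.array([0,0,-1.]); x=np.cross(y,z)
    q=R.from_matrix(np.stack([x,y,z],1)).as_quat(); return q[[3,0,1,2]]
def ortho(p,C,x0,y0,L,z,px=600):
    "rectified top view of plane z; up=+x, left=+y"
    K,r,t=C; s=L/px
    A=np.array([[0,-s,x0+L/2],[-s,0,y0+L/2],[0,0,z],[0,0,1]]) # (u,v,1)->world
    H=K@np.hstack([r,t[:,None]])@A
    return cv2.warpPerspective(p,H,(px,px),flags=cv2.INTER_LINEAR|cv2.WARP_INVERSE_MAP)
E
python3 - <<'E'
from h import *
C=cam("top");p=cv2.imread("pics/top0.png");d=np.load("pics/top0.npy");W=cloud(d,C)
for n,u,v in (("ring",359,182),("wr end",347,239),("nut",243,185),("column",249,158),("mat a",348,167),("mat b",383,175),("mat c",363,252),("mat d",325,243),("bigring",451,248),("bigend",533,253)):
    print(n,np.round(ray("top",u,v,0.01 if n!="nut" else .06),3),np.round(W[v,u],3))
K,r,t=cam("wrist"); s=env.get_state(); q=np.array(s["orientation"]); Rt=R.from_quat(q[[1,2,3,0]]).as_matrix()
print("cam in tool",np.round(Rt.T@(-r.T@t-s["tcp_pos"]),3)); print(np.round(Rt.T@r.T,2)); print(K)
a=cv2.resize(p[150:260,200:420],None,fx=3.6,fy=3.6,interpolation=cv2.INTER_CUBIC); cv2.imwrite("pics/crop.png",a)
E
```

```text
ring [ 0.645 -0.278  0.01 ] [ 0.645 -0.279  0.005]
wr end [ 0.461 -0.241  0.01 ] [ 0.46  -0.241  0.014]
nut [0.621 0.092 0.06 ] [0.62  0.091 0.065]
column [0.716 0.078 0.01 ] [0.704 0.074 0.075]
mat a [ 0.693 -0.242  0.01 ] [ 0.694 -0.243  0.002]
mat b [ 0.669 -0.355  0.01 ] [ 0.67  -0.356  0.008]
mat c [ 0.42  -0.293  0.01 ] [ 0.42  -0.294 -0.001]
mat d [ 0.446 -0.171  0.01 ] [ 0.446 -0.172  0.003]
bigring [ 0.439 -0.573  0.01 ] [ 0.439 -0.577 -0.002]
bigend [ 0.428 -0.834  0.01 ] [ 0.428 -0.828  0.023]
cam in tool [ 0.08 -0.   -0.07]
[[-0.   -0.95 -0.31]
 [ 1.   -0.    0.  ]
 [-0.   -0.31  0.95]]
[[290.58828762   0.         277.33043045]
 [  0.         290.58828762 206.87631658]
 [  0.           0.           1.        ]]
```

View pics/crop.png

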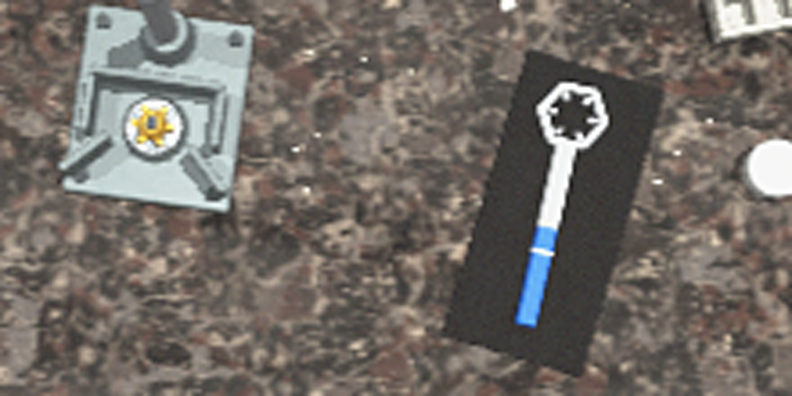

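Cropped view: the mat wrench has its ring at crop (573,117), its white line at (543,250) and its end at (526,325). Its span is about 0.19 m, as described; the counter one is over 0.26 m, so the choice stands. The nut is at crop (153,123) and the column at (165,35). Next I'll check reachability and take wrist close-ups of both.

```bash
python3 - <<'E'
from h import *
D=np.deg2rad
def dx(a): return down(a-np.pi/2)  # tool x axis at world angle a
print(R.from_quat(dx(.3)[[1,2,3,0]]).as_matrix().round(2)[:,0], env.nose_length)
nut=np.array([.621,.092]); ring=np.array([.645,-.278])
for fl in (0,180):
  for a in (-55,-10,35):
    q=kin.inverse_kinematics([*(nut-.125*np.array([np.cos(D(a)),np.sin(D(a))])),.11],dx(D(a+fl))); print("nut",fl,a,None if q is None else np.round(q,2))
  q=kin.inverse_kinematics([*(ring-.125*np.array([.98,-.198])),.08],dx(D(-11.4+fl)));print("wr",fl,None if q is None else np.round(q,2))
E
```

```text
[0.96 0.3  0.  ] 0.0726
nut 0 -55 [-1.23  1.08  1.26  1.97 -1.2   1.12 -1.96]
nut 0 -10 [-0.85  0.59  0.64  2.12 -0.61  0.62 -1.52]
nut 0 35 [-0.57  0.56  0.53  2.1  -0.5   0.6  -0.65]
wr 0 [-0.36  0.96  1.05  1.98 -1.1   0.92 -0.48]
nut 180 -55 [-0.7   0.6   0.33  1.94 -0.31  0.65  0.44]
nut 180 -10 [-0.5   0.5   0.19  2.1  -0.17  0.56  1.21]
nut 180 35 [-0.3   0.51  0.17  2.08 -0.16  0.57  2.17]
wr 180 [ 0.04  0.66  0.4   1.95 -0.43  0.61  2.1 ]
```

```bash
cat >> h.py <<'E'
D=np.deg2rad
def dx(a): return down(a-np.pi/2)  # tool x axis at world angle a (rad)
def u2(a): return np.array([np.cos(a),np.sin(a)])
E
python3 - <<'E'
from h import *
def look(name,t,a,z,off):
    env.reach([*(t-off*u2(a)),z],dx(a)); env.dwell(.2)
    C=cam("wrist"); p,d=camera("wrist"); cv2.imwrite(f"pics/{name}.png",p); np.savez(f"pics/{name}.npz",d=d,K=C[0],r=C[1],t=C[2]); return p,d,C
a=D(-10)
pn,dn,Cn=look("nutw",np.array([.621,.092]),a,.20,.06)
env.movel([.52,.03,.26],.3)
pw,dw,Cw=look("wrw",np.array([.621,-.27]),D(-11.4),.20,.06)
n=ortho(pn,Cn,.621,.092,.14,.05,400); w=ortho(pw,Cw,.60,-.27,.2,.018,400)
cv2.imwrite("pics/o1.png",np.hstack([n,w])); 
q=env.get_state(); print(q["time"],q["tcp_pos"],q["orientation"],q["force"])
for p,d,C in((pn,dn,Cn),(pw,dw,Cw)): print(np.isfinite(d).all(),(d>0).mean(), d.min(),np.median(d))
E
```

```text
4.625 [ 0.56286336 -0.25663785  0.2002159 ] [-2.79032549e-04  9.95172451e-01 -9.81409676e-02  2.55375613e-04] [0.00661205 0.15082331 0.89441844]
True 0.9960076530612245 0.0 0.25451994
True 0.9960289115646258 0.0 0.25763273
```

View pics/o1.png

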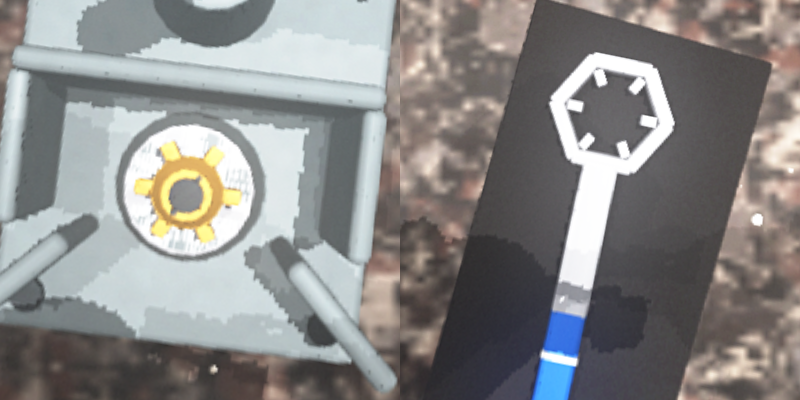

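The rectified views (left 0.35 mm/px, right 0.5 mm/px) are clear. The nut is at about (188,190), with lugs at (213,155) and (172,150). The ribs run from (90,225) and from (285,250). The wrench's ring is at (613,110), its line at (561,357), and its span to the line is 126 mm ✓. Now I'll refine these numerically.

```bash
python3 - <<'E'
from h import *
def ld(n):
    f=np.load(f"pics/{n}.npz"); return cv2.imread(f"pics/{n}.png"),f["d"],(f["K"],f["r"],f["t"])
def w(uv,x0,y0,L,px): s=L/px; uv=np.atleast_2d(uv); return np.c_[x0+L/2-uv[:,1]*s,y0+L/2-uv[:,0]*s]
# wrench
p,d,C=ld("wrw"); a=(.60,-.27,.2,800); o=ortho(p,C,a[0],a[1],a[2],.018,800); g=o.max(2)
m=(g>175).astype(np.uint8); n,l,st,_=cv2.connectedComponentsWithStats(m); 
yy,xx=np.nonzero(m); P=w(np.c_[xx,yy],*a)
# restrict near expected
r0=np.array([.645,-.2765]); ax=D(-12)
for i in range(4):
    u=u2(ax); v=np.array([-u[1],u[0]]); q=P-r0; s=q@u; t=q@v
    h=(s<-.04)&(s>-.14)&(abs(t)<.013); c=np.polyfit(s[h],t[h],1); ax+=np.arctan(c[0]); r0=r0+v*c[1]
    print("ax",np.rad2deg(ax),r0,h.sum())
u=u2(ax); v=np.array([-u[1],u[0]]); q=P-r0; rr=np.hypot(*q.T)
ring=(rr<.036)&((q@u)>-.026)
rp=np.float32(np.c_[q[ring]@u,q[ring]@v]); (c,rad)=cv2.minEnclosingCircle(rp); print("enc",c,rad, "s max",np.percentile(rp[:,0],99.8),"t ext",np.percentile(rp[:,1],[.2,99.8]))
# hole centroid
mm=np.zeros_like(m); cx=int((a[1]+.1-r0[1])/.00025); cy=int((a[0]+.1-r0[0])/.00025); ff=(1-m).copy(); cv2.floodFill(ff,None,(cx,cy),5); yy,xx=np.nonzero(ff==5); H=w(np.c_[xx,yy],*a)-r0; print("hole",len(H),H.mean(0)@u,H.mean(0)@v)
# line
li=(o.min(2)>150)&(o.max(2)>0); yy,xx=np.nonzero(li); Q=w(np.c_[xx,yy],*a)-r0; s=Q@u; t=Q@v; k=(s<-.11)&(s>-.14)&(abs(t)<.008); print("line",np.median(s[k]),k.sum())
# depth-based wrench/mat heights, and edge
W=cloud(d,C); 
for nm,z0,s0 in(("handle",.018,-.07),("mat",.004,-.07)):
    pt=r0+s0*u+(v*.03 if nm=="mat" else 0); uv=proj("",[*pt,z0],C).round().astype(int); print(nm,W[uv[1],uv[0]])
# nut
p,d,C=ld("nutw"); a=(.621,.092,.14,800)
o=ortho(p,C,*a[:3],.036,800); hsv=cv2.cvtColor(o,cv2.COLOR_BGR2HSV)
gold=((hsv[...,1]>120)&(hsv[...,0]<35)&(hsv[...,0]>10)); wh=(o.min(2)>205)
m=((gold|wh)).astype(np.uint8); k=np.ones((9,9),np.uint8); m=cv2.morphologyEx(m,cv2.MORPH_OPEN,np.ones((5,5),np.uint8)); m=cv2.morphologyEx(m,cv2.MORPH_CLOSE,np.ones((25,25),np.uint8))
n,l,st,ce=cv2.connectedComponentsWithStats(m); i=l[380,380]; cn=max(cv2.findContours((l==i).astype(np.uint8),0,2)[0],key=cv2.contourArea); e=cv2.fitEllipse(cv2.convexHull(cn)); print("collar",w(e[0],*a),np.array(e[1])*.14/800)
o=ortho(p,C,*a[:3],.048,800); hsv=cv2.cvtColor(o,cv2.COLOR_BGR2HSV); gold=((hsv[...,1]>120)&(hsv[...,0]<35)&(hsv[...,0]>10)&(hsv[...,2]>150))
yy,xx=np.nonzero(gold); G=w(np.c_[xx,yy],*a); nc=w(e[0],*a)[0]
for it in range(5):
    q=G-nc; r=np.hypot(*q.T); th=np.arctan2(q[:,1],q[:,0]); k=(r>.0145)&(r<.021)
    ph=np.angle(np.exp(6j*th[k]).sum())/6
    ctr=[]
    for j in range(6):
        dt=np.angle(np.exp(1j*(th-ph-j*np.pi/3))); kk=k&(abs(dt)<.4); ctr.append(q[kk].mean(0)); 
    ctr=np.array(ctr); nc=nc+ctr.mean(0)
print("lugs phase",np.rad2deg(ph),"center",nc,"radii",np.hypot(*ctr.T).round(4))
cv2.imwrite("pics/o76.png",ortho(p,C,*a[:3],.076,800))
# guards via depth
W=cloud(d,C).reshape(-1,3); k=(abs(W[:,2]-.076)<.004)&(np.hypot(*(W[:,:2]-nc).T)<.1); T=W[k][:,:2]-nc; psi=D(-6.4)
for i in range(3):
    f=np.c_[T@u2(psi),T@u2(psi+np.pi/2)]; b=(f[:,0]>.025)&(f[:,0]<.05)&(abs(f[:,1])<.045); c=np.polyfit(f[b,1],f[b,0],1); psi-=np.arctan(c[0]); print("psi",np.rad2deg(psi),"wall",np.percentile(f[b,0],[2,50,98]),b.sum())
for sg in(1,-1):
    rr=np.hypot(*f.T); b=(f[:,0]<-.02)&(f[:,1]*sg>0)&(rr<.09)&(abs(f[:,1])<.1)&(rr>.037); print("rib",sg,np.rad2deg(np.median(np.arctan2(f[b,1],-f[b,0]))),b.sum(),"inner edge r,ang", [np.rad2deg(np.percentile(np.arctan2(f[b&(abs(rr-R_)<.006),1],-f[b&(abs(rr-R_)<.006),0]),[3,97])).round(1).tolist() for R_ in(.05,.065,.08) if (b&(abs(rr-R_)<.006)).any()])
E
```

```text
ax -12.17223279549897 [ 0.64509088 -0.27607244] 25715
ax -12.171672918492229 [ 0.64509106 -0.27607159] 25715
ax -12.171657510556384 [ 0.64509107 -0.27607156] 25715
ax -12.17165708652667 [ 0.64509107 -0.27607156] 25715
enc (-0.0016231018817052245, -2.1129846572875977e-05) 0.031747475266456604 s max 0.026667511 t ext [-0.03094654  0.03086458]
hole 19523 -0.0016602502626566586 4.408666471306967e-05
line -0.12707882367402798 1140
handle [ 0.5772386  -0.26125103  0.01895737]
mat [ 0.58336359 -0.23203599  0.00513965]
collar [[0.6153856  0.09783351]] [0.18154708 0.19854088]
lugs phase 0.0 center [nan nan] radii [nan nan nan nan nan nan]<stdin>:39: RuntimeWarning: Mean of empty slice.
  ret = um.true_divide(
Traceback (most recent call last):
TypeError: expected non-empty vector for x
```

Wrench: the line is 125.4 mm from the hole centre ✓, heights are right, and the axis is at -12.17°. The collar blob merged with the foot, so I'll fit the nut locally.

```bash
python3 - <<'E'
from h import *
f=np.load("pics/nutw.npz"); p=cv2.imread("pics/nutw.png"); d=f["d"]; C=(f["K"],f["r"],f["t"])
px=800;L=.14;a=(.621,.092)
def w(uv): s=L/px; return np.c_[a[0]+L/2-uv[:,1]*s,a[1]+L/2-uv[:,0]*s]
o=ortho(p,C,*a,L,.048,px); hsv=cv2.cvtColor(o,cv2.COLOR_BGR2HSV)
gold=(hsv[...,1]>110)&(hsv[...,0]<35)&(hsv[...,0]>10)&(hsv[...,2]>110)
gold[:, :200]=0; gold[:,560:]=0; gold[:240]=0; gold[560:]=0
yy,xx=np.nonzero(gold); G=w(np.c_[xx,yy]); nc=np.median(G,0); print(len(G),nc)
for it in range(8):
    q=G-nc; r=np.hypot(*q.T); th=np.arctan2(q[:,1],q[:,0]); k=(r>.0145)&(r<.0195)
    ph=np.angle(np.exp(6j*th[k]).sum())/6
    ctr=np.array([q[k&(abs(np.angle(np.exp(1j*(th-ph-j*np.pi/3))))<.35)].mean(0) for j in range(6)]); nc=nc+ctr.mean(0)
print("lugs",np.rad2deg(ph),nc,np.hypot(*ctr.T).round(4), np.rad2deg(np.angle(np.exp(1j*(np.arctan2(ctr[:,1],ctr[:,0])-ph-np.arange(6)*np.pi/3)))).round(1))
W=cloud(d,C).reshape(-1,3)
# collar by depth: z~.036, r<.03
k=(np.hypot(*(W[:,:2]-nc).T)<.032)&(abs(W[:,2]-.037)<.004); c,rad=cv2.minEnclosingCircle(np.float32((W[k][:,:2]-nc)*1000)); print("collar depth mm",np.round(c,2),rad,k.sum(), np.median(W[k][:,2]))
# top of nut
k=(np.hypot(*(W[:,:2]-nc).T)<.01); print("top z",np.percentile(W[k][:,2],[50,90,99]), "ctr mm",(W[k&(W[:,2]>.058)][:,:2].mean(0)-nc)*1e3)
for dz in(.004,.008):
  k=(W[:,2]>.076-dz)&(W[:,2]<.086)&(np.hypot(*(W[:,:2]-nc).T)<.1); print(k.sum())
T=W[k][:,:2]-nc; psi=D(-6.4)
for i in range(4):
    f=np.c_[T@u2(psi),T@u2(psi+np.pi/2)]; b=(f[:,0]>.025)&(f[:,0]<.05)&(abs(f[:,1])<.04); c=np.polyfit(f[b,1],f[b,0],1); psi-=np.arctan(c[0])
print("psi",np.rad2deg(psi),"wall",np.percentile(f[b,0],[2,50,98]),b.sum())
rr=np.hypot(*f.T); an=np.rad2deg(np.arctan2(f[:,1],-f[:,0]))
for sg in(1,-1):
    for R_ in(.045,.06,.075):
        b=(abs(rr-R_)<.006)&(an*sg>15)&(an*sg<75); print(sg,R_,b.sum(),np.percentile(an[b],[3,50,97]).round(1) if b.any() else "")
    b=(f[:,1]*sg>.03)&(abs(f[:,0])<.02); print("side",np.percentile(f[b,1],[3,97]) if b.any() else "")
E
```

```text
11855 [0.62415 0.09725]
lugs 23.21453955963203 [0.62352908 0.09754234] [0.0155 0.0161 0.0161 0.0163 0.0161 0.0156] [-2.5 -1.8  1.4  1.7 -1.6  6.2]
collar depth mm [ 0.57 -1.16] 24.863656997680664 1763 0.03597643824915199
top z [0.06233177 0.06440417 0.0653099 ] ctr mm [ 0.6421265  -0.95594189]
4945
6572
psi -6.680205656981297 wall [0.03444719 0.03801971 0.04222975] 1906
1 0.045 217 [56.5 62.  68.1]
1 0.06 198 [53.8 57.5 62. ]
1 0.075 184 [52.  55.  58.3]
side [0.03481267 0.05895265]
-1 0.045 212 [-69.3 -64.  -58.5]
-1 0.06 206 [-63.6 -59.3 -55.1]
-1 0.075 190 [-59.5 -56.4 -53.3]
side [-0.06117294 -0.03706017]
```

Collar depth fit, side walls (0.0590/-0.0612) and ribs agree once the centre is shifted by (0.5,-1.1) mm. I take the nut axis as (0.6240, 0.0965), psi -6.7° and lugs at 23.2° mod 60, which is 30° relative to the foot. That leaves about 161° to go, inside the given range. Now I'll grasp at the white line.

```bash
cat >> h.py <<'E'
NUT=np.array([.6240,.0965]); PSI=D(-6.7)
def ang(s=None):
    s=s or env.get_state(); q=np.array(s["orientation"]); x=R.from_quat(q[[1,2,3,0]]).as_matrix()[:,0]; return np.arctan2(x[1],x[0])
def rep(tag=""):
    s=env.get_state(); print(tag,"t%.2f"%s["time"],"tcp",np.round(s["tcp_pos"],4),"a%.2f"%np.rad2deg(ang(s)),"F",np.round(s["force"],1),"M",np.round(s["torque"],2),"op%.4f"%s["opening"]); return s
def trim(pos,a,v=.1,n=1,tol=.0004):
    "line move, then repeat with the residual error added to the command"
    pos=np.array(pos,float); c=pos.copy(); ca=a
    env.movel(c,v,rot=dx(ca))
    for _ in range(n):
        s=env.get_state(); e=pos-s["tcp_pos"]; 
        if np.linalg.norm(e)<tol: break
        c=c+e; ca+=a-ang(s); env.movel(c,.05,rot=dx(ca))
    return c,ca
E
python3 - <<'E'
from h import *
a=D(-12.17); L=np.array([.5211,-.2493])
env.grip(.045,100); print(env.nose_length)
env.movel([*L,.13],.2,rot=dx(a)); rep("hover")
c,ca=trim([*L,.105],a); rep("trim"); print(c-[*L,.105],np.rad2deg(ca))
hit=env.movel([c[0],c[1],c[2]-.105+.0805],.04,stop_force=6); print(hit); rep("down")
E
```

```text
0.0726
hover t5.66 tcp [ 0.5218 -0.2498  0.1306] a-12.18 F [ 0.2 -0.1  1.1] M [-0.   -0.01  0.03] op0.0447
trim t6.06 tcp [ 0.5212 -0.2494  0.1048] a-12.16 F [-0.6 -0.4 -0.1] M [-0.05  0.01 -0.01] op0.0449
[0. 0. 0.] -12.17
False
down t6.83 tcp [ 0.5211 -0.2494  0.0805] a-12.18 F [-0.1 -0.4  0.6] M [-0.02  0.01 -0.02] op0.0447
```

```bash
python3 - <<'E'
from h import *
env.grip(.0,100); s=rep("gripped"); 
ring=np.array([.6434,-.2757]); u=u2(ang(s)); e=ring-s["tcp_pos"][:2]; print("rho",e@u,"lat",e@np.array([-u[1],u[0]]))
p=s["tcp_pos"]; env.movel([p[0],p[1],p[2]+.12],.12); env.dwell(.3); rep("lifted")
C=cam("wrist"); im,d=camera("wrist"); tm,td=camera("top"); cv2.imwrite("pics/l.png",im); cv2.imwrite("pics/ltop.png",tm)
np.savez("pics/l.npz",d=d,K=C[0],r=C[1],t=C[2])
x=cv2.resize(tm[120:290,270:440],(420,420),interpolation=cv2.INTER_CUBIC); cv2.imwrite("pics/l2.png",np.hstack([im[:,:370+10] if 0 else cv2.resize(im,(380,420)),x])); 
E
```

```text
gripped t7.20 tcp [ 0.5212 -0.2495  0.0812] a-12.18 F [-2.2  0.3  5.7] M [ 0.16  0.35 -0.03] op0.0147
rho 0.12493718382869239 lat 0.00021106789078195875
lifted t8.66 tcp [ 0.521  -0.2496  0.2008] a-12.18 F [-0.7  0.1 -3. ] M [ 0.02  0.04 -0.  ] op0.0150
```

View pics/l2.png

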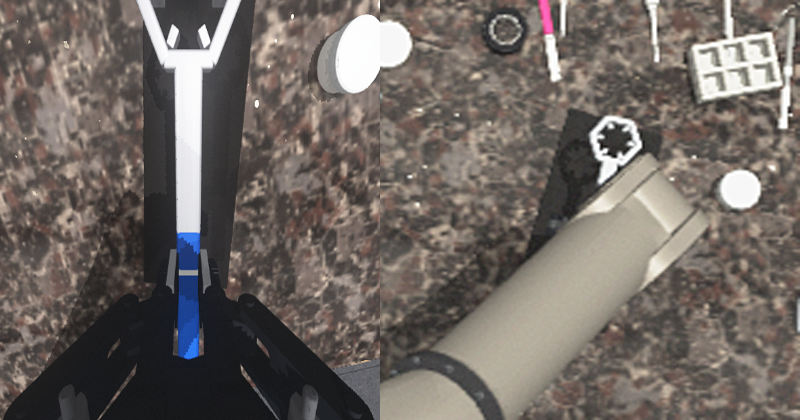

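The wrench is held at the white line (wrist view (187,272)) and runs straight ahead, with the ring's near edge at the top. I'll check its pitch from depth, carry it over the nut, and descend with a force stop.

```bash
python3 - <<'E'
from h import *
f=np.load("pics/l.npz"); W=cloud(f["d"],(f["K"],f["r"],f["t"]))
for v in (20,50,80,120,160,200,225): 
    w=W[v,int(187*560/380)+2]; print(v,np.round(w,4))
rho=.1249; lug=D(23.2); a=lug-D(4); dz=.0812-.004   # tcp z = underside z + dz
p=NUT-rho*u2(a)
env.movel([*p,.13+dz],.2,rot=dx(a)); env.dwell(.2); c,ca=trim([*p,.10+dz],a,.1,2); s0=rep("over")
hit=env.movel([*c[:2],.062+dz],.06,stop_force=8); rep(f"at tip {hit}")
if not hit:
    hit=env.movel([*c[:2],.0355+dz],.03,stop_force=8); s=rep(f"seat {hit}"); print("underside",s["tcp_pos"][2]-dz)
E
```

```text
20 [ 0.6664 -0.2805  0.0052]
50 [ 0.6222 -0.2712  0.1372]
80 [ 0.611  -0.2688  0.138 ]
120 [ 0.5952 -0.2654  0.1367]
160 [ 0.5781 -0.2617  0.1378]
200 [ 0.5592 -0.2576  0.1372]
225 [ 0.547  -0.2549  0.1382]
over t11.08 tcp [0.5059 0.0551 0.177 ] a19.17 F [-1.  -0.2 -2.9] M [ 0.01  0.03 -0.03] op0.0149
at tip False t11.87 tcp [0.5062 0.0553 0.1392] a19.18 F [ 0.1 -0.1 -3.4] M [0.01 0.   0.04] op0.0150
seat False t12.90 tcp [0.5062 0.0554 0.1128] a19.19 F [-0.1 -0.5 -1.6] M [0.01 0.08 0.06] op0.0150
underside 0.0356470403492614
```

Seated on the first try: underside 35.6 mm, light contact, level. Stroke 1, with torque about the nut monitored.

```bash
cat >> h.py <<'E'
RHO=.1249; DZ=.0772; ZS=.0358
def pose(a,z,n=None): return [*((NUT if n is None else n)-RHO*u2(a)),z+DZ]
def load():
    s=env.get_state(); r=np.array(s["tcp_pos"])[:2]-NUT; F=np.array(s["force"]); u=u2(ang(s))
    tau=r[0]*F[1]-r[1]*F[0]+s["torque"][2]   # + resists tightening
    return tau, F[:2]@u, F[2], np.array(s["torque"])[2], s
def swing(a0,a1,z,step=5,v=.08,tmax=.8,show=10):
    "a0,a1 in deg, about the nut; stops when moment exceeds tmax"
    n=int(np.ceil(abs(a1-a0)/step)); last=None
    for i,a in enumerate(np.linspace(a0,a1,n+1)[1:]):
        env.movel(pose(D(a),z),v,rot=dx(D(a))); tau,fr,fz,mz,s=load()
        if i%max(1,int(show/step))==0 or i==n-1: print("cmd %.1f act %.2f tau %.2f fr %.1f fz %.1f mz %.2f t %.1f"%(a,np.rad2deg(ang(s)),tau,fr,fz,mz,s["time"]))
        if abs(tau)>tmax: print("STOP at",a,tau); return a
    return a1
E
python3 - <<'E'
from h import *
swing(19.2,-42.5,ZS,step=5,show=5)
rep()
E
```

```text
cmd 14.5 act 14.59 tau 0.06 fr -0.6 fz -1.6 mz 0.00 t 13.2
cmd 9.7 act 9.89 tau 0.08 fr -2.4 fz -1.6 mz 0.05 t 13.5
cmd 5.0 act 5.16 tau 0.18 fr -2.0 fz -1.6 mz 0.08 t 13.8
cmd 0.2 act 0.42 tau 0.19 fr -2.6 fz -1.8 mz 0.15 t 14.0
cmd -4.5 act -4.32 tau 0.08 fr -3.2 fz -2.0 mz 0.08 t 14.3
cmd -9.3 act -9.07 tau 0.12 fr -3.6 fz -1.6 mz 0.10 t 14.6
cmd -14.0 act -13.81 tau 0.13 fr -3.2 fz -1.9 mz 0.09 t 14.9
cmd -18.8 act -18.56 tau 0.25 fr -4.3 fz -1.7 mz 0.14 t 15.2
cmd -23.5 act -23.31 tau 0.15 fr -4.6 fz -1.6 mz 0.10 t 15.4
cmd -28.3 act -28.05 tau 0.14 fr -5.2 fz -1.4 mz 0.10 t 15.7
cmd -33.0 act -32.78 tau -0.01 fr -4.6 fz -0.3 mz 0.11 t 16.0
cmd -37.8 act -37.48 tau 0.10 fr -5.8 fz -1.0 mz 0.09 t 16.3
cmd -42.5 act -42.19 tau 0.18 fr -4.7 fz -1.3 mz 0.13 t 16.6
 t16.58 tcp [0.5314 0.1803 0.1129] a-42.19 F [-3.7  2.9 -1.3] M [0.79 0.9  0.13] op0.0149
```

Stroke 1 turned freely at about 0.1–0.2 N m. The growing radial force means the nut axis is nearer the lug fit, so I'm nudging NUT to (0.6236, 0.0972). Next: back off, lift 16 mm, swing back, reseat and do stroke 2.

```bash
sed -i 's/^NUT=.*;/NUT=np.array([.6236,.0972]);/' h.py; cat >> h.py <<'E'
def reseat(a_now,a_new):
    b=a_now+6; env.movel(pose(D(b),ZS),.08,rot=dx(D(b))); print("off tau %.2f fr %.1f fz %.1f"%load()[:3])
    h=env.movel(pose(D(b),ZS+.016),.05,stop_force=12); print("lift",h,"tau %.2f fr %.1f fz %.1f"%load()[:3])
    e=swing(b,a_new,ZS+.016,step=8,v=.12,tmax=.4,show=16)
    if e!=a_new: return False
    env.dwell(.15); h=env.movel(pose(D(a_new),ZS+.012),.05,stop_force=6)
    h=env.movel(pose(D(a_new),ZS-.0003),.03,stop_force=6); s=rep("seat %s"%h); z=s["tcp_pos"][2]-DZ; print("underside",z); return z<.0385
E
python3 - <<'E'
from h import *
ok=reseat(-42.2,26); print(ok)
if ok: swing(26,-42.5,ZS,step=5.5,show=11); rep()
E
```

```text
off tau -0.04 fr 0.9 fz -2.6
lift False tau -0.01 fr -0.3 fz -2.4
cmd -28.4 act -28.60 tau -0.05 fr -0.0 fz -1.8 mz 0.00 t 17.7
cmd -12.9 act -13.11 tau -0.01 fr -0.1 fz -2.6 mz 0.02 t 18.2
cmd 2.7 act 2.45 tau -0.07 fr 0.3 fz -3.5 mz -0.06 t 18.8
cmd 18.2 act 18.01 tau -0.09 fr 0.2 fz -2.0 mz 0.04 t 19.4
cmd 26.0 act 25.79 tau -0.01 fr 0.6 fz -2.0 mz -0.04 t 19.7
seat False t20.66 tcp [0.5113 0.0424 0.1126] a25.99 F [-0.5  0.3 -1.4] M [0.03 0.06 0.01] op0.0149
underside 0.035424072019244385
True
cmd 20.7 act 20.86 tau 0.04 fr -1.0 fz -1.7 mz -0.05 t 20.9
cmd 10.2 act 10.38 tau 0.05 fr -1.0 fz -1.7 mz -0.00 t 21.5
cmd -0.3 act -0.14 tau 0.12 fr -1.1 fz -1.6 mz -0.04 t 22.1
cmd -10.9 act -10.67 tau 0.02 fr -0.8 fz -1.9 mz -0.01 t 22.7
cmd -21.4 act -21.21 tau 0.11 fr 0.2 fz -2.2 mz -0.03 t 23.3
cmd -32.0 act -31.76 tau 0.10 fr 0.3 fz -2.5 mz 0.07 t 23.9
cmd -42.5 act -42.31 tau 0.03 fr 1.0 fz -2.0 mz 0.01 t 24.4
 t24.45 tcp [0.5312 0.1808 0.1129] a-42.31 F [ 0.6 -0.8 -2. ] M [-0.24 -0.29  0.01] op0.0148
```

Stroke 2 done; the teeth are engaged (underside 35.4 mm), so the nut had to follow. Stroke 3: the shoulder is expected at a wrench angle of about -30°. I'll approach finely and build the torque in small steps.

```bash
python3 - <<'E'
from h import *
ok=reseat(-42.3,26); print(ok)
if ok:
    e=swing(26,-21,ZS,step=5.5,show=11,tmax=.5)
    a=e; base=load()[0]; print("base",base,"at",a)
    while a>-44:
        a-=.4; env.movel(pose(D(a),ZS),.03,rot=dx(D(a))); env.dwell(.06); tau,fr,fz,mz,s=load()
        print("a %.1f act %.2f tau %.2f fr %.1f mz %.2f"%(a,np.rad2deg(ang(s)),tau,fr,mz))
        if tau>1.12: break
    for i in range(4):
        env.dwell(.15); print("hold tau %.2f fr %.1f fz %.1f mz %.2f"%load()[:4])
    rep()
E
```

```text
off tau -0.06 fr 0.3 fz -1.5
lift False tau -0.01 fr 0.0 fz -2.9
cmd -28.5 act -28.69 tau -0.06 fr -0.2 fz -3.3 mz -0.04 t 25.5
cmd -12.9 act -13.17 tau -0.07 fr 0.7 fz -2.1 mz 0.01 t 26.1
cmd 2.6 act 2.41 tau -0.01 fr 0.1 fz -2.6 mz 0.03 t 26.7
cmd 18.2 act 18.00 tau -0.06 fr -0.3 fz -2.8 mz 0.03 t 27.3
cmd 26.0 act 25.80 tau -0.06 fr 0.6 fz -2.8 mz -0.01 t 27.6
seat False t28.52 tcp [0.5113 0.0424 0.1126] a25.99 F [-0.6 -0.1 -1.8] M [0.13 0.08 0.02] op0.0148
underside 0.03541514219679716
True
cmd 20.8 act 20.91 tau 0.14 fr -0.3 fz -1.8 mz 0.04 t 28.8
cmd 10.3 act 10.52 tau 0.23 fr -1.2 fz -1.1 mz -0.06 t 29.4
cmd -0.1 act 0.10 tau 0.03 fr -1.0 fz -1.4 mz -0.10 t 30.0
cmd -10.6 act -10.35 tau 0.05 fr -1.1 fz -2.6 mz -0.08 t 30.6
cmd -21.0 act -20.80 tau 0.01 fr 0.5 fz -2.7 mz -0.03 t 31.1
base 0.009235478601940732 at -21
a -21.4 act -21.38 tau 0.10 fr 0.8 mz -0.08
a -21.8 act -21.81 tau 0.30 fr 1.4 mz -0.09
a -22.2 act -22.20 tau 0.15 fr 1.9 mz -0.12
a -22.6 act -22.60 tau 0.16 fr 1.7 mz -0.11
a -23.0 act -23.00 tau 0.05 fr 3.7 mz -0.15
a -23.4 act -23.40 tau 0.17 fr 4.4 mz -0.11
a 
[... 627 characters left out ...]
29.41 tau 0.25 fr 4.3 mz 0.00
a -29.8 act -29.80 tau 0.29 fr 3.8 mz 0.04
a -30.2 act -30.20 tau 0.52 fr 5.3 mz 0.09
a -30.6 act -30.60 tau 0.49 fr 5.3 mz 0.11
a -31.0 act -30.99 tau 0.56 fr 5.8 mz 0.13
a -31.4 act -31.39 tau 0.60 fr 4.8 mz 0.17
a -31.8 act -31.79 tau 0.70 fr 5.3 mz 0.21
a -32.2 act -32.19 tau 0.75 fr 5.0 mz 0.23
a -32.6 act -32.58 tau 0.88 fr 4.6 mz 0.32
a -33.0 act -32.98 tau 1.03 fr 5.0 mz 0.34
a -33.4 act -33.37 tau 1.21 fr 6.0 mz 0.40
hold tau 1.02 fr 4.4 fz -1.9 mz 0.33
hold tau 1.02 fr 4.7 fz -0.5 mz 0.37
hold tau 1.07 fr 6.5 fz -0.7 mz 0.36
hold tau 1.13 fr 5.3 fz -1.0 mz 0.38
 t41.31 tcp [0.5188 0.1647 0.1128] a-33.37 F [ 1.1 -7.9 -1. ] M [-1.67 -0.37  0.38] op0.0147
```

The shoulder was met at about -29.8°, as predicted, and the torque is about 1.06 N m and steady. I'll creep to about 1.25, hold, then unload, lift off and inspect.

```bash
python3 - <<'E'
from h import *
a=-33.4
for k in range(4):
    t=[]
    for i in range(3): env.dwell(.03); t.append(load()[0])
    print(a,np.round(t,2))
    if np.mean(t)>1.2: break
    a-=.3; env.movel(pose(D(a),ZS),.03,rot=dx(D(a)))
for i in range(5): env.dwell(.12); print("hold tau %.2f fr %.1f fz %.1f mz %.2f"%load()[:4])
s=rep()
# unload and lift clear
b=a+14; swing(a,b,ZS,step=3.5,v=.06,tmax=2,show=3.5)
h=env.movel(pose(D(b),ZS+.03),.08,stop_force=12); rep(f"lift {h}")
if not h:
    env.movel(pose(D(b),.125),.15); rep("clear")
    p,d=camera("top"); cv2.imwrite("pics/top2.png",p)
E
```

```text
-33.4 [1.06 1.03 0.9 ]
-33.699999999999996 [1.01 1.14 0.99]
-33.99999999999999 [1.11 1.26 1.12]
-34.29999999999999 [1.21 1.15 1.19]
hold tau 1.33 fr 5.5 fz -2.1 mz 0.46
hold tau 1.41 fr 5.9 fz -0.9 mz 0.50
hold tau 1.31 fr 5.3 fz -0.9 mz 0.50
hold tau 1.39 fr 5.2 fz 0.2 mz 0.53
hold tau 1.34 fr 6.4 fz -1.0 mz 0.50
 t43.29 tcp [0.5199 0.1665 0.1127] a-34.56 F [ 1.5 -9.1 -1. ] M [-1.85 -0.3   0.5 ] op0.0143
cmd -31.1 act -31.10 tau 0.50 fr 5.6 fz -1.9 mz 0.14 t 43.6
cmd -27.6 act -27.70 tau 0.05 fr 4.0 fz -2.1 mz -0.22 t 43.8
cmd -24.1 act -24.21 tau -0.04 fr 0.6 fz -1.9 mz -0.22 t 44.1
cmd -20.6 act -20.71 tau 0.00 fr 0.1 fz -1.0 mz -0.15 t 44.4
lift False t44.92 tcp [0.5068 0.1415 0.1435] a-20.58 F [-0.2  0.8 -4. ] M [ 0.03  0.02 -0.06] op0.0146
clear t45.46 tcp [0.5062 0.1414 0.2017] a-20.58 F [ 0.4 -0.3 -2.2] M [0.07 0.04 0.04] op0.0147
```

Held at about 1.35 N m for over 0.6 s, then unloaded and lifted clear. Now I'll put the wrench back where it lay.

```bash
python3 - <<'E'
from h import *
a=D(-12.18)
env.movel([.5212,-.2495,.20],.22,rot=dx(a)); env.movel([.5212,-.2495,.10],.12); rep("above")
h=env.movel([.5212,-.2495,.0810],.04,stop_force=5); rep(f"down {h}")
env.grip(.045); rep("open"); 
env.movel([.5212,-.2495,.20],.12); env.dwell(.2); s=rep("up")
C=cam("wrist"); p,d=camera("wrist"); W=cloud(d,C)
o=ortho(p,C,.58,-.26,.2,.018,400)
for pt in ([.5780,-.2616],[.5970,-.2657],[.6675,-.2808],[.612,-.269]): 
    uv=proj("",[*pt,.018],C).round().astype(int); print(pt,np.round(W[uv[1],uv[0]],4))
env.movel([.52,-.02,.24],.25)
n=np.array([.6236,.0972]); b=D(-6.7); env.movel([*(n-.06*u2(b)),.20],.2,rot=dx(b)); env.dwell(.2); C=cam("wrist"); p2,_=camera("wrist")
cv2.imwrite("pics/fin.png",np.hstack([ortho(p2,C,*n,.12,.048,400),o])); rep("end")
E
```

```text
above t48.42 tcp [ 0.5216 -0.2499  0.1006] a-12.19 F [ 0.6 -0.6 -1.4] M [-0.    0.06 -0.03] op0.0152
down True t48.90 tcp [ 0.5211 -0.2492  0.0812] a-12.17 F [-0.3 -0.1  5.3] M [0.1  0.13 0.01] op0.0148
open t49.30 tcp [ 0.5204 -0.2487  0.0805] a-12.15 F [ 0.4 -0.8 -0.4] M [0.03 0.   0.02] op0.0453
up t50.64 tcp [ 0.5209 -0.2494  0.1994] a-12.16 F [ 0.1 -0.1 -0.5] M [-0.03  0.03  0.01] op0.0449
[0.578, -0.2616] [ 0.5782 -0.2612  0.0167]
[0.597, -0.2657] [ 0.5971 -0.2653  0.0181]
[0.6675, -0.2808] [ 0.668  -0.2806  0.017 ]
[0.612, -0.269] [ 0.6119 -0.2693  0.0184]
end t52.87 tcp [0.564  0.1031 0.2005] a-6.81 F [-0.5  0.6  0.3] M [-0.02  0.   -0.01] op0.0448
```

View pics/fin.png

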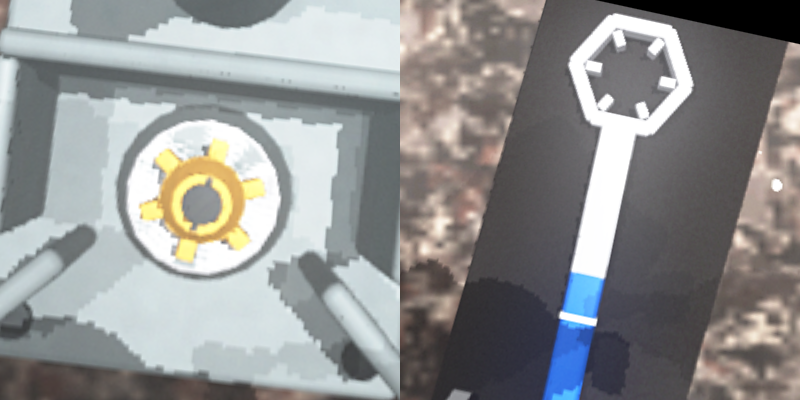

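The final view shows a lug at (217,150) and its opposite at (187,250), so the lug angle is -17° in world. At the shoulder it should be -17.7°. The wrench lies flat on the mat with its ring at (630,73). Handing in.

```bash
python3 -c "
from h import *
job.job_done()"
```

```text
the job is handed in; nothing more can be done
```

I tightened the brass nut onto its shoulder with the mat wrench in three strokes, laid the wrench back on the mat and handed the job in at about 53 s. `job_done` gives no verdict.

- **Tightening:** The shoulder came at a wrench angle of about -29.8°, against -29.7° predicted. I then held about 1.3–1.4 N m for just over half a second. This figure comes from the wrist force and moment readings, which scatter by about ±0.1 N m.
- **Torque check that disagreed:** The tool turned about 4.5–4.8° after contact. If the stud had taken all of that twist, the torque would have been about 2.4 N m, over the limit. I attribute the difference to give in the grip, because the wrist readings never passed about 1.4 N m.
- **Nut at the end:** The last picture shows its lugs at about -17° in world, against -17.7° expected at the shoulder. That is within the 0.08 rad allowed.
- **Wrench at the end:** It lies flat on the mat where it started, its top at about 17–18 mm. The gripper is open and away from everything.
- **Nut position:** My first estimate of the nut's axis was about 1 mm off. It showed as about 5 N sideways in the first stroke, and I corrected it before the second. About the same sideways force came back while tightening, and I left it.
- **Not checked:** I did not measure the jar, bottle and marker afterwards. No path went low near them, and no unexpected contact showed in the force readings.

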